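# Pack the bottles into the latched transport case

### The job

Undo the draw latch of the grey case by lifting its lever up and over until the hook hangs free, and swing the lid wide open. Take every bottle off the turntable and stand it upright inside the case, then close the lid gently until it is fully shut, leaving the latch undone with its lever standing up so that the case can still be checked. Leave the brown bottle, the carton and the tape roll where they are.

Things in the scene. Friction and masses are not known exactly. Their poses are not given: they have to be found in the camera images.
- case: grey plastic transport case with metal corner guards, fixed to the worktop; 180 deep (x) x 310 wide (y) x 113 high without its lid, 125 with it. Origin: centre of its underside; x points to its back (hinge side), so its front with the latch faces -x, towards the robot; y to its left; z up. Walls and floor 6 thick, inside 168 x 298 x 107 deep and undivided: the inner floor is at z = 6
- case_lid (a joint): hinge of the flat lid (12 thick, along the back top edge of the case), rad: 0 shut, grows as the front edge swings up and back, stop at 1.7. The hinge is stiff (about 0.65 N m of friction): the lid stays where it is left; it takes about 5 to 8 N at the handle to open. Held shut by the latch at first
- lid_hinge (a point): middle of the lid's hinge axis, at the case's x = 90, y = 0, z = 113 mm; the axis runs along the case's y
- lid_handle (a point): middle of the bar of the black bow handle on the lid, left of the latch. With the lid shut the bar runs front to back (along the case's x), 50 long, 14 wide across y, 12 thick, its middle 30 above the lid's top; it lies 150 in front of the hinge axis, 42 above it and 80 to the left (+y) of the case's middle. It turns with the lid
- case_latch (a joint): lever of the over-centre draw latch on the front edge of the lid, right of the middle, rad: 0 closed (lying back on the lid, tip towards the hinge), grows as the tip is lifted up and over towards the front; 1.57 is upright, stop at 2.2. Resists to its centre at about 0.45 (3 to 5 N at the tip), then helps; from about 1.2 on the hook hangs free. It stays where it is left (friction 0.05 N m)
- lever_tip (a point): middle of the raised tip of the lever, where to take it: a steel strip 26 wide (across the case's y), 8 thick; 20 above the lid's top when closed. 85 behind and 10 above the lever's pivot when closed; turns with the lever
- lever_pivot (a point): middle of the lever's pivot, on the lid: with the lid shut at the case's x = -102, y = -65, z = 133 mm; its axis runs along the case's y
- hook_bar_mid (a point): middle of the bottom bar of the wire hook (wire 5 thick, 42 wide, 65 long) that hangs from the lever and catches under the steel ledge on the case's front; at the case's x of about -97 when hooked, beyond -106 when free
- turntable_top (a point): centre of the top of the turntable, a flat white disc 270 in diameter whose top is 30 above the worktop; it spins freely about its vertical axis when touched or knocked, and comes to rest in a second or two
- bottle_1_mid (a point): centre, half-way up, of a white bottle with a blue screw cap, 100 tall, 0.33 to 0.55 kg, its weight low down so that it slides rather than tips: round body 55 in diameter up to 62 above its foot, then a shoulder; cap 34 in diameter, from 81 to 100 above the foot. z is its axis. Stands on the turntable at first; may be absent
- bottle_2_mid (a point): centre, half-way up, of a white bottle with a blue screw cap, 100 tall, 0.33 to 0.55 kg, its weight low down so that it slides rather than tips: round body 55 in diameter up to 62 above its foot, then a shoulder; cap 34 in diameter, from 81 to 100 above the foot. z is its axis. Stands on the turntable at first; may be absent
- bottle_3_mid (a point): centre, half-way up, of a white bottle with a blue screw cap, 100 tall, 0.33 to 0.55 kg, its weight low down so that it slides rather than tips: round body 55 in diameter up to 62 above its foot, then a shoulder; cap 34 in diameter, from 81 to 100 above the foot. z is its axis. Stands on the turntable at first; may be absent
- bottle_4_mid (a point): centre, half-way up, of a white bottle with a blue screw cap, 100 tall, 0.33 to 0.55 kg, its weight low down so that it slides rather than tips: round body 55 in diameter up to 62 above its foot, then a shoulder; cap 34 in diameter, from 81 to 100 above the foot. z is its axis. Stands on the turntable at first; may be absent
- amber_mid (a point): centre of the brown bottle with black cap, 60 in diameter, 118 tall, standing on the worktop: a bystander
- carton_mid (a point): centre of the small printed carton, 62 x 125 x 98 high, on the worktop: a bystander
- tape_mid (a point): centre of the roll of tape, 104 in diameter, 25 high, lying on the worktop: a bystander
Not all that is in view belongs to the job. Leave any green or yellow look-alike of the part that bears bottle_4_mid alone. What is shaped like the part that bears bottle_2_mid but red is not meant.

How it is judged:
On the way, in this order (a step that is already met when the one before it is completed fails the run):
1. the latch is undone: lever past 1.2 rad and the hook clear of its ledge (value of joint case_latch above 1.2 rad and x of hook_bar_mid in the frame of case below -0.105 m), for 0.2 s.
2. the lid is wide open (beyond 1.3 rad) (value of joint case_lid above 1.3 rad), for 0.2 s.
3. every bottle stands upright inside the case (x of bottle_1_mid in the frame of case between -0.08 and 0.08 m and y of bottle_1_mid in the frame of case between -0.145 and 0.145 m and z of bottle_1_mid in the frame of case between 0.04 and 0.072 m and angle between each of bottle_1_mid, bottle_2_mid, bottle_3_mid, bottle_4_mid's own z axis and vertical below 0.2 rad and x of bottle_2_mid in the frame of case between -0.08 and 0.08 m and y of bottle_2_mid in the frame of case between -0.145 and 0.145 m and z of bottle_2_mid in the frame of case between 0.04 and 0.072 m and x of bottle_3_mid in the frame of case between -0.08 and 0.08 m and y of bottle_3_mid in the frame of case between -0.145 and 0.145 m and z of bottle_3_mid in the frame of case between 0.04 and 0.072 m and x of bottle_4_mid in the frame of case between -0.08 and 0.08 m and y of bottle_4_mid in the frame of case between -0.145 and 0.145 m and z of bottle_4_mid in the frame of case between 0.04 and 0.072 m), for 0.2 s.
4. the lid is shut (value of joint case_lid below 0.04 rad), for 0.2 s.
At the end, for the whole second after the job is handed in: the lid is shut (under 0.04 rad), the latch lever still stands up (over 1.0 rad), and every bottle stands upright (within 0.2 rad) on the floor inside the case (all of step 3 and value of joint case_lid below 0.04 rad and value of joint case_latch above 1 rad); the robot touches nothing.
It fails at once if the lid falls or is slammed (closing faster than 2.5 rad/s) (velocity of joint case_lid below -2.5 rad/s).
It fails at once if the brown bottle is moved more than 3 cm (distance of amber_mid from where it was at the start of the episode above 0.03 m).
It fails at once if the carton is moved more than 3 cm (distance of carton_mid from where it was at the start of the episode above 0.03 m).
It fails at once if the tape roll is moved more than 3 cm (distance of tape_mid from where it was at the start of the episode above 0.03 m).
Of bottle_1, bottle_2, bottle_3, bottle_4 only 3 to 4 are there at a start; the rules pass over those that are not, and their reading is None.
At some moment in a run one of bottle_1, bottle_2, bottle_3, bottle_4 may be knocked a few centimetres aside while the robot is not near it.
It also fails if it takes over 208 s, if anything falls off the work surface, if the arm or the gripper's body presses on something with over 40 N, if the wrist force passes 120 N, or if a joint passes its speed limit or range.

### The arm

A 6-joint arm with a two-finger parallel gripper is mounted at the origin on a cart in front of the work surface, level with it; the furniture and walls round the work are solid. World frame = base frame: x ahead of the robot, y to its left, z up, the work surface at z = 0. Lengths are in m, angles in rad, forces in N, time in s.
With the tool pointing down it reaches from about 0.35 to 0.725 m from the base axis. Payload 6 kg.
Tool frame: the origin (TCP) lies between the finger pads; the fingertips stand 25 mm ahead of it and the grasp point (between the pads) lies 6 mm ahead of it; z points along the fingers, y is the line along which they close (so a half turn about z gives the same grasp; the last joint's range is limited). The gripper opens to 85 mm and grips with 20 to 120 N. Pads are 22 mm wide; open, the fingers measure 114 mm over their backs; the gripper's body (76 mm by 85 mm) begins 54 mm behind the grasp point. The pads swing forward as they close: fully open they stand 13 mm farther back than shut.
Start: joints at [-0.852, 0.04, 0.085, 0, -1.615, -0.334], TCP at [0.225, -0.556, 0.256] pointing down, gripper open.
Joint ranges: [-2.56, 2.56], [-1.29, 2.01], [-1.08, 1.49], [-3.29, 1.98], [-2.81, -0.18], [-2.99, 2.99]. Speed limits (rad/s): [2.57, 2.57, 3.01, 3.14, 3.14, 3.14].

### API

Orientations are given as [roll, pitch, yaw] about the fixed x, y, z axes, in that order (R = Rz(yaw) Ry(pitch) Rx(roll)).
In Python, from plant import manip gives the robot as it stands.
- The arm moves only by the shell command python3 -m pendant 'ROWS' [FORCE]. ROWS is JSON, a list of rows, each a list of 3 entries, a list of its own where there are three numbers: the finger opening in mm, from 0 to 85.4, then the shift along the world's x, y, z in mm, then the turn, a rotation vector about the world's x, y, z in rad. In form: [[hand, [dx, dy, dz], [wx, wy, wz]], ...]. A call has 1 to 12 rows; each row is the pose to reach, as a shift and turn from the pose commanded when the call began; what a row does not reach only later rows make up. A row lasts 1/12 s, in which the tool goes at most 41.7 mm and 7.16 degrees, less where a joint would pass 70% of its speed; a pose out of reach is approached as far as the arm can. A call with a gripper value outside its range is refused whole. The fingers move at their own pace and stop on an object; FORCE is the grip in N (left out, the last holds). Time passes only in rows, so rows that repeat a pose let the fingers close. It gives the time, the measured TCP pose, the force, the opening and the grip force at its end, in the units of the state.
- manip.get_obs(): the state, without advancing time (a new reading comes with each control period).
- manip.capture(name): name is "side" or "top"; returns a dict with "img" (384x512x3 uint8, red, green, blue), "mtx" (3x3 intrinsics, pixels), "origin" and "attitude" of the camera in the world. Camera axes: x right, y down, z forward; pixel columns grow to the right and rows downward; lengths in m; the calibration is good to about 2 mm. A picture is of the moment at which its call begins. There is no depth.
- manip.sign_off(): hands the job in; it is judged then, once.
The state is a dict: "time_s": time; "qpos": joint angles; "qvel": joint speeds; "joint_efforts": joint torques, N m; "tcp_pos": TCP position; "tcp_rot": TCP orientation; "wrist_force": force on the tool from outside, world axes, zero at the start; "wrist_torque": the same for the moment, N m; "width": opening from 0.0 (shut) to 1.0 (fully open); "finger_force": force on a finger pad.
Only numpy, scipy, OpenCV 4.12 (cv2) and the standard library are available. Lean on these libraries where they do the work, as an engineer would, in place of code of your own. Each camera call takes 0.05 s, during which the arm holds its last target. There are 200 camera calls.

## Working session

There is one attempt and no reset: what is moved stays moved. The work goes in short steps, Python scripts to look and compute and a shell command to move; the robot and the scene stay as the last step left them, time stands still between calls to the robot, and variables do not carry over. Pictures are saved under pics/ and viewed, at most 14 in all, crops included, and the job is handed in when it is done.

```bash
ls; mkdir -p pics
cat > h.py <<'E'
import numpy as np, cv2
from scipy.spatial.transform import Rotation as R
from plant import manip
def cap(n,f=None):
    d=manip.capture(n)
    if f: cv2.imwrite('pics/'+f,d['img'][:,:,::-1])
    return d
def rot(a):
    a=np.array(a,float)
    return a if a.shape==(3,3) else (R.from_euler('xyz',a).as_matrix() if a.size==3 else R.from_quat(a).as_matrix())
def ray(d,u,v):
    r=rot(d['attitude'])@np.linalg.inv(d['mtx'])@np.array([u,v,1.]); return np.array(d['origin']),r
def onz(d,u,v,z):
    o,r=ray(d,u,v); return o+r*(z-o[2])/r[2]
def proj(d,p):
    c=np.array(d['mtx'])@(rot(d['attitude']).T@(np.array(p)-d['origin'])); return c[:2]/c[2]
E
python3 - <<'E'
from h import *
for n in('side','top'):
    d=cap(n,n+'0.png'); print(n,d['mtx'],d['origin'],d['attitude'])
o=manip.get_obs(); print(o)
E
```

```text
pics
side [[408.57244657   0.         251.25205486]
 [  0.         408.57244657 195.76398501]
 [  0.           0.           1.        ]] [0.36990398 1.29573532 1.05638462] [-2.2564261   0.00635883 -2.91633557]
top [[448.75900366   0.         258.36637313]
 [  0.         448.75900366 191.97529742]
 [  0.           0.           1.        ]] [0.51907342 0.15843642 1.76530221] [-3.07711348 -0.01174311 -1.58823017]
{'time_s': 0.1, 'qpos': array([-8.52300631e-01,  4.07364693e-02,  8.39074286e-02, -4.13500661e-04,
       -1.61552708e+00, -3.33685931e-01]), 'qvel': array([ 0.00039509, -0.00175979,  0.00368576,  0.00219236, -0.00182753,
        0.00064511]), 'joint_efforts': array([-3.99073804e-03, -3.69345295e+01,  3.48283303e+01,  6.95174038e+00,
       -4.53029381e-03,  3.76126309e-06]), 'tcp_pos': array([ 0.22519025, -0.55584943,  0.25538455]), 'tcp_rot': array([ 3.13998359e+00, -1.20547578e-04, -2.75676462e+00]), 'wrist_force': array([-1.01415201,  0.90295842, -0.30318681]), 'wrist_torque': array([ 0.01073897,  0.01699447, -0.04242004]), 'finger_force': 0.0, 'width': 0.9997967653427559}
```

View pics/top0.png

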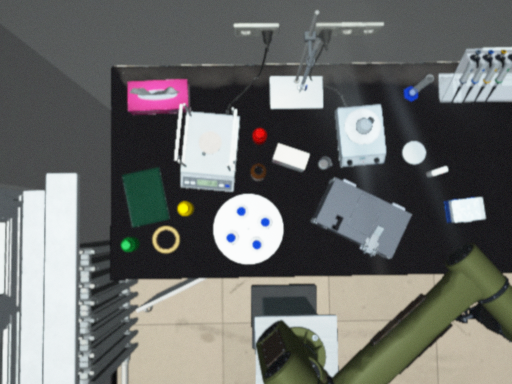

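View pics/side0.png

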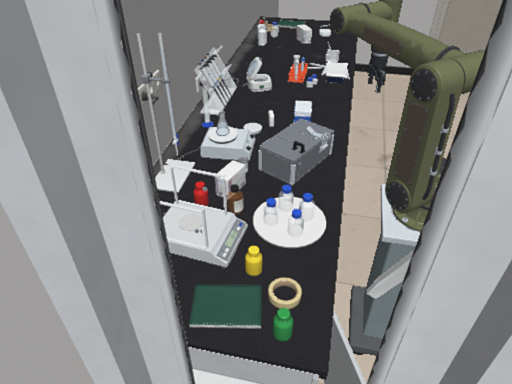

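Run:
```python
from h import *
d=cap('top'); im=d['img']
c=im[165:270,300:425]; cv2.imwrite('pics/case.png',cv2.resize(c,None,fx=5,fy=5,interpolation=cv2.INTER_CUBIC)[:,:,::-1])
g=im.max(2); m=((g>70)).astype(np.uint8); m[:170]=0;m[265:]=0;m[:,:305]=0;m[:,420:]=0
m=cv2.morphologyEx(m,cv2.MORPH_OPEN,np.ones((9,9)))
n,l,s,cc=cv2.connectedComponentsWithStats(m); k=1+s[1:,4].argmax()
ct=cv2.findContours((l==k).astype(np.uint8),0,1)[0][0]; r=cv2.minAreaRect(ct); b=cv2.boxPoints(r)
print(r); W=[onz(d,u,v,.125)for u,v in b]; print(b,np.round(W,4)); 
print(np.linalg.norm(np.diff(W,axis=0),axis=1),np.mean(W,axis=0))
hsv=cv2.cvtColor(im,cv2.COLOR_RGB2HSV); bl=cv2.inRange(hsv,(105,120,80),(135,255,255))
n,l,s,cc=cv2.connectedComponentsWithStats(bl)
for i in range(1,n):
    if s[i,4]>20: print(cc[i],s[i,4],np.round(onz(d,*cc[i],.13),4))
wh=cv2.inRange(im,(200,200,200),(255,255,255)); n,l,s,cc=cv2.connectedComponentsWithStats(wh); x=l[229,220]; print('tt',onz(d,s[x,0]+s[x,2]/2-.5,s[x,1]+s[x,3]/2-.5,.03))
```

```text
((361.8031921386719, 218.54110717773438), (87.92706298828125, 58.44895935058594), 25.60218620300293)
[[309.5277  225.89868]
 [334.78467 173.18848]
 [414.07867 211.18353]
 [388.82172 263.89374]] [[ 0.4975 -0.0472  0.125 ]
 [ 0.6892 -0.1451  0.125 ]
 [ 0.5445 -0.4325  0.125 ]
 [ 0.3546 -0.3326  0.125 ]]
[0.21529404 0.32179803 0.21460046] [ 0.52145227 -0.23938236  0.125     ]
[409.64596273  94.0310559 ] 161 [ 0.9799 -0.4315  0.13  ]
[446.77 211.36] 100 [ 0.5417 -0.5508  0.13  ]
[240.75471698 210.9245283 ] 53 [0.5563 0.2027 0.13  ]
[264.79245283 221.71698113] 53 [0.5156 0.1159 0.13  ]
[230.5 237.5] 52 [0.4606 0.2413 0.13  ]
[256.38888889 244.38888889] 54 [0.4341 0.1479 0.13  ]
tt [0.49038667 0.1785146  0.03      ]
```

View pics/case.png

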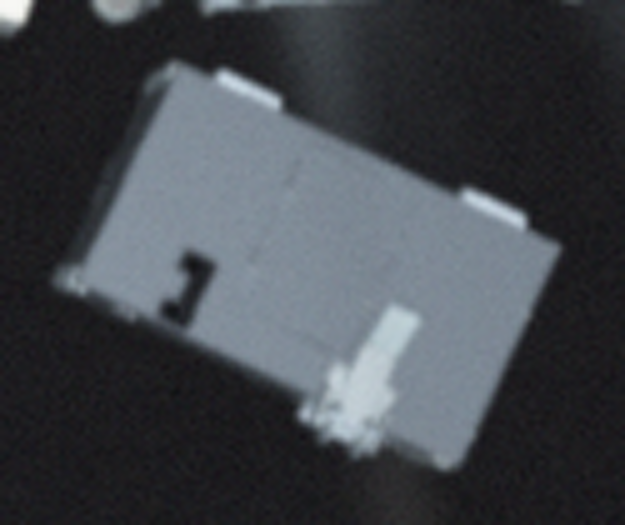

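```bash
cat > pose.py <<'E'
from h import *
E
python3 - <<'E'
from h import *
d=cap('top')
P=np.array([onz(d,300+(u+.5)/5-.5,165+(v+.5)/5-.5,.125)for u,v in[(175,65),(560,245),(458,465),(75,287)]])
print(np.round(P,4)); print([np.linalg.norm(P[i]-P[(i+1)%4]) for i in range(4)])
yl=(P[0]+P[3]-P[1]-P[2])[:2]; yaw=np.arctan2(-yl[0],yl[1]); xl=(P[0]+P[1]-P[2]-P[3])[:2]; print('yaw',yaw,np.arctan2(xl[1],xl[0]))
c=P.mean(0); print('centre',c)
for w in(yaw,):
  Rm=R.from_euler('z',w).as_matrix(); o=np.array([c[0],c[1],0])
  for n,p in dict(tip=(-.017,-.065,.143),piv=(-.102,-.065,.133),handle=(-.06,.08,.155)).items():
    q=o+Rm@p; u=proj(d,q); print(n,np.round(q,4),np.round((u-[300,165])*5))
t=cap('top')['img'][185:270,205:290]; s=cap('side')['img'][170:255,235:340]
cv2.imwrite('pics/conf.png',cv2.hconcat([cv2.resize(t,(390,390)),cv2.resize(s,(400,390))])[:,:,::-1])
E
```

```text
[[ 0.6729 -0.144   0.125 ]
 [ 0.5358 -0.4231  0.125 ]
 [ 0.3772 -0.3422  0.125 ]
 [ 0.5113 -0.0661  0.125 ]]
[np.float64(0.3109543817518979), np.float64(0.17811759944323757), np.float64(0.3069025829288414), np.float64(0.1793671070004202)]
yaw -0.45457550183206186 -0.4600881237686317
centre [ 0.52431466 -0.24383072  0.125     ]
tip [ 0.4805 -0.2948  0.143 ] [393. 322.]
piv [ 0.4041 -0.2574  0.133 ] [342. 429.]
handle [ 0.5055 -0.1456  0.155 ] [189. 291.]
```

View pics/conf.png

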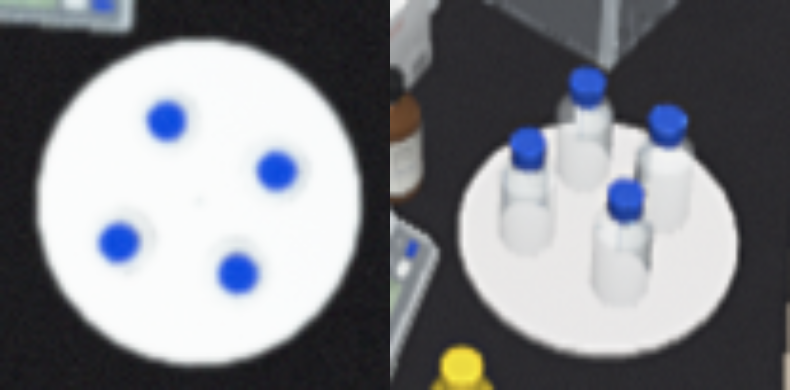

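The crops show four white, blue-capped bottles on the disc at top-image pixels (241,211), (265,222), (230,237) and (256,244). The red (259,135), yellow (185,209) and green (128,244) ones stand off the disc and are not meant. The case sits at (0.524, -0.244) with yaw -0.457, with the lever on its right and the handle on its left. I'll go for the lever first.

```bash
python3 -m pendant '[[60,[255,261,0],[0,0,-0.841]],[60,[255,261,0],[0,0,-0.841]],[60,[255,261,0],[0,0,-0.841]],[60,[255,261,0],[0,0,-0.841]],[60,[255,261,0],[0,0,-0.841]],[60,[255,261,0],[0,0,-0.841]],[60,[255,261,0],[0,0,-0.841]],[60,[255,261,0],[0,0,-0.841]],[60,[255,261,0],[0,0,-0.841]],[60,[255,261,0],[0,0,-0.841]],[60,[255,261,-50],[0,0,-0.841]],[60,[255,261,-50],[0,0,-0.841]]]'
python3 - <<'E'
from h import *
d=cap('top'); im=d['img'][165:270,300:425]; s=cap('side')['img'][105:185,245:350]
print(manip.get_obs()['tcp_pos'],manip.get_obs()['tcp_rot'])
cv2.imwrite('pics/a1.png',cv2.hconcat([cv2.resize(im,(400,336)),cv2.resize(s,(400,336))])[:,:,::-1])
E
```

```text
time_s: 1.3
tcp_pos: [0.4797, -0.2927, 0.2006]
tcp_rot: [3.14, -0.007, 2.688]
wrist_force: [-0.6, -0.2, -2.8]
width: 0.698
finger_force: 0.0
[ 0.47898574 -0.29459296  0.20358391] [-3.14079076 -0.00577184  2.68564655]
```

View pics/a1.png

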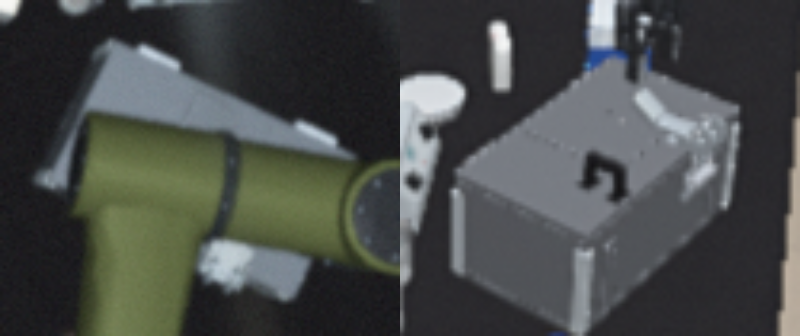

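The arm hides the lever in the top view. The side view has the fingers above the lever tip at about crop (640,100), so I'll go down and grip.

```bash
python3 -m pendant '[[60,[0,0,-25],[0,0,0]],[60,[0,0,-45],[0,0,0]],[60,[0,0,-52],[0,0,0]],[60,[0,0,-52],[0,0,0]],[15,[0,0,-52],[0,0,0]],[15,[0,0,-52],[0,0,0]],[15,[0,0,-52],[0,0,0]],[15,[0,0,-52],[0,0,0]],[15,[0,0,-52],[0,0,0]],[15,[0,0,-52],[0,0,0]]]' 50
python3 - <<'E'
import numpy as np
from scipy.spatial.transform import Rotation as R
yc=np.array([.441,.897,0]);xc=np.array([.897,-.441,0])
a0=np.arctan2(.010,-.085);
def arc(p0,ths,c=np.hypot(.085,.01),a=np.arctan2(.010,.085)):
    # lever: tip behind (+x) and above pivot
    for t in ths:
        dx=c*(np.cos(a+t)-np.cos(a)); dz=c*(np.sin(a+t)-np.sin(a)); print(round(t,2),np.round(1000*(xc*dx+np.array([0,0,dz]))))
arc(None,np.arange(.1,1.61,.1))
E
```

```text
time_s: 2.23
tcp_pos: [0.481, -0.2954, 0.1564]
tcp_rot: [3.141, 0.003, 2.685]
wrist_force: [-0.7, 2.5, 5.5]
width: 0.291
finger_force: 49.5
0.1 [-1.  1.  8.]
0.2 [-3.  2. 17.]
0.3 [-6.  3. 25.]
0.4 [-10.   5.  32.]
0.5 [-14.   7.  40.]
0.6 [-18.   9.  46.]
0.7 [-24.  12.  52.]
0.8 [-30.  15.  58.]
0.9 [-36.  18.  63.]
1.0 [-43.  21.  67.]
1.1 [-50.  24.  70.]
1.2 [-57.  28.  73.]
1.3 [-64.  32.  75.]
1.4 [-72.  35.  75.]
1.5 [-80.  39.  75.]
1.6 [-87.  43.  75.]
```

```bash
python3 -m pendant '[[15,[-1,1,8],[0,0,0]],[15,[-3,2,17],[0,0,0]],[15,[-6,3,25],[0,0,0]],[15,[-10,5,32],[0,0,0]],[15,[-14,7,40],[0,0,0]],[15,[-18,9,46],[0,0,0]],[15,[-24,12,52],[0,0,0]],[15,[-30,15,58],[0,0,0]],[15,[-36,18,63],[0,0,0]],[15,[-43,21,67],[0,0,0]],[15,[-43,21,67],[0,0,0]]]'
python3 -m pendant '[[15,[-7,3,3],[0,0,0]],[15,[-14,7,6],[0,0,0]],[15,[-21,11,8],[0,0,0]],[15,[-29,14,8],[0,0,0]],[15,[-37,18,8],[0,0,0]],[15,[-40,20,8],[0,0,0]],[15,[-40,20,8],[0,0,0]],[15,[-40,20,8],[0,0,0]]]'
python3 - <<'E'
from h import *
s=cap('side')['img'][85:185,225:355]
cv2.imwrite('pics/a2.png',cv2.resize(s,(650,500),interpolation=2)[:,:,::-1])
E
```

```text
time_s: 3.15
tcp_pos: [0.4362, -0.273, 0.2218]
tcp_rot: [3.14, -0.0, 2.686]
wrist_force: [-2.4, 3.2, -9.7]
width: 0.286
finger_force: 51.8
time_s: 3.82
tcp_pos: [0.3976, -0.2539, 0.2322]
tcp_rot: [3.141, 0.006, 2.686]
wrist_force: [3.0, 4.2, -1.7]
width: 0.269
finger_force: 49.0
```

View pics/a2.png

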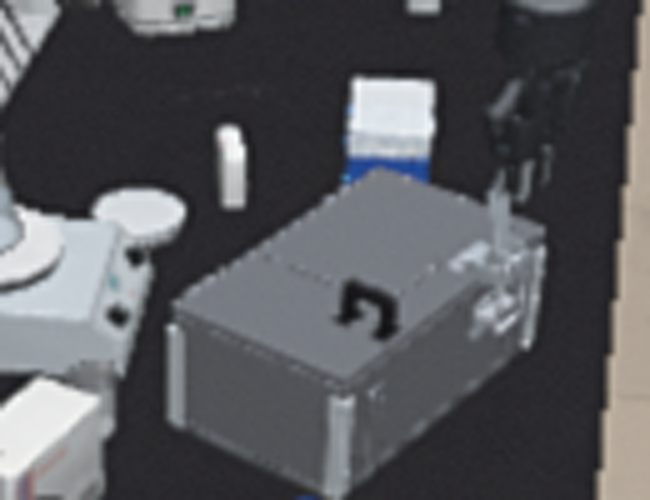

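The lever stands upright at crop (500,210), gripped at its tip, with the hook hanging at (495,310). I'll release it, rise, and go to the handle.

```bash
python3 -m pendant '[[50,[0,0,0],[0,0,0]],[50,[0,0,0],[0,0,0]],[50,[0,0,0],[0,0,0]],[50,[0,0,40],[0,0,0]],[50,[0,0,80],[0,0,0]],[50,[35,35,80],[0,0,0]],[50,[65,65,80],[0,0,0]],[50,[108,108,80],[0,0,0]],[50,[108,108,80],[0,0,0]],[50,[108,108,40],[0,0,0]],[50,[108,108,0],[0,0,0]],[50,[108,108,-20],[0,0,0]]]'
python3 - <<'E'
from h import *
s=cap('side')['img'][85:185,225:355]
o=manip.get_obs();print(o['tcp_pos'],o['wrist_force'])
cv2.imwrite('pics/a3.png',cv2.resize(s,(650,500),interpolation=2)[:,:,::-1])
E
```

```text
time_s: 4.87
tcp_pos: [0.5041, -0.1455, 0.2049]
tcp_rot: [-3.14, -0.005, 2.686]
wrist_force: [-0.2, 0.2, 0.1]
width: 0.584
finger_force: 0.0
[ 0.50293693 -0.14547637  0.20186837] [-0.02336759  1.28592375 -4.19065322]
```

View pics/a3.png

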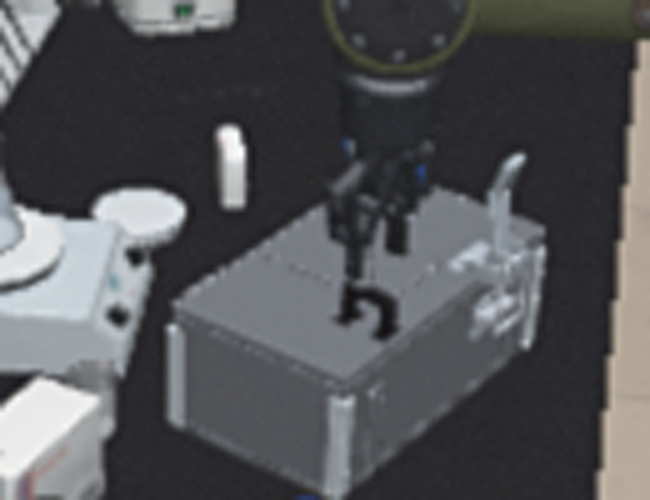

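The lever stays up and the hook hangs free. The fingers straddle the handle at (370,290), so I'll go down, grip and work out the lid arc.

```bash
python3 -m pendant '[[50,[0,0,-20],[0,0,0]],[50,[0,0,-40],[0,0,0]],[50,[0,0,-41],[0,0,0]],[5,[0,0,-41],[0,0,0]],[5,[0,0,-41],[0,0,0]],[5,[0,0,-41],[0,0,0]],[5,[0,0,-41],[0,0,0]],[5,[0,0,-41],[0,0,0]],[5,[0,0,-41],[0,0,0]],[5,[0,0,-41],[0,0,0]]]' 50
python3 - <<'E'
import numpy as np
xc=np.array([.897,-.441,0])
for t in np.arange(.08,1.53,.08):
    dx=-.15*np.cos(t)+.042*np.sin(t)+.15; dz=.15*np.sin(t)+.042*np.cos(t)-.042
    print(round(t,2),np.round(1000*(xc*dx+np.array([0,0,dz]))))
E
```

```text
time_s: 5.75
tcp_pos: [0.5062, -0.1458, 0.1704]
tcp_rot: [3.14, 0.003, 2.686]
wrist_force: [0.5, 5.5, 6.1]
width: 0.149
finger_force: 53.1
0.08 [ 3. -2. 12.]
0.16 [ 8. -4. 23.]
0.24 [13. -6. 34.]
0.32 [19. -9. 45.]
0.4 [ 25. -12.  55.]
0.48 [ 33. -16.  65.]
0.56 [ 41. -20.  73.]
0.64 [ 49. -24.  81.]
0.72 [ 58. -29.  88.]
0.8 [ 68. -33.  95.]
0.88 [ 78. -38. 100.]
0.96 [ 88. -43. 105.]
1.04 [ 99. -49. 109.]
1.12 [110. -54. 111.]
1.2 [121. -59. 113.]
1.28 [132. -65. 114.]
1.36 [143. -70. 113.]
1.44 [154. -76. 112.]
1.52 [165. -81. 110.]
```

```bash
python3 -m pendant '[[5,[3,-2,12],[0,0,0]],[5,[8,-4,23],[0,0,0]],[5,[13,-6,34],[0,0,0]],[5,[19,-9,45],[0,0,0]],[5,[25,-12,55],[0,0,0]],[5,[33,-16,65],[0,0,0]],[5,[41,-20,73],[0,0,0]],[5,[49,-24,81],[0,0,0]],[5,[58,-29,88],[0,0,0]],[5,[68,-33,95],[0,0,0]]]'
```

```text
time_s: 6.58
tcp_pos: [0.5716, -0.1785, 0.2601]
tcp_rot: [-3.14, -0.009, 2.685]
wrist_force: [-3.9, -0.8, -11.6]
width: 0.145
finger_force: 48.6
```

Now from 0.8 to about 1.5 rad.

```bash
python3 -m pendant '[[5,[10,-5,5],[0,0,0]],[5,[20,-10,10],[0,0,0]],[5,[31,-16,14],[0,0,0]],[5,[42,-21,16],[0,0,0]],[5,[53,-26,18],[0,0,0]],[5,[64,-32,19],[0,0,0]],[5,[75,-37,18],[0,0,0]],[5,[86,-43,17],[0,0,0]],[5,[97,-48,15],[0,0,0]],[5,[97,-48,15],[0,0,0]],[5,[97,-48,15],[0,0,0]]]'
python3 - <<'E'
from h import *
s=cap('side')['img'][65:185,215:345]
cv2.imwrite('pics/a4.png',cv2.resize(s,(542,500),interpolation=2)[:,:,::-1])
E
```

```text
time_s: 7.5
tcp_pos: [0.6706, -0.2283, 0.2782]
tcp_rot: [-3.14, 0.001, 2.684]
wrist_force: [2.3, -4.8, -0.1]
width: 0.12
finger_force: 48.8
```

View pics/a4.png

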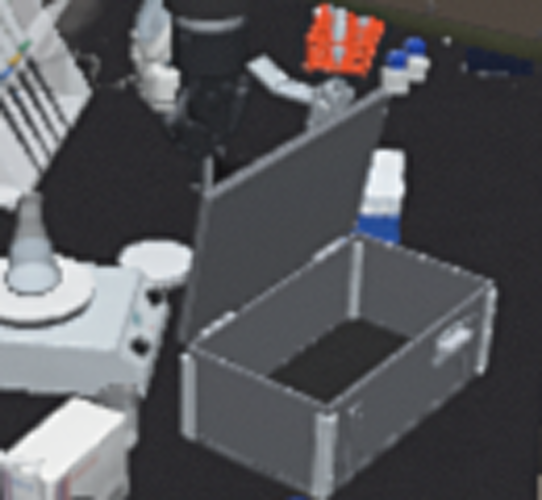

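The lid is open at about 1.5 rad, with the hollow case at crop (340,360) and the lever pointing back at (270,75). I'll release, back off and re-measure the caps.

```bash
cat > caps.py <<'E'
from h import *
def caps():
    d=cap('top'); hsv=cv2.cvtColor(d['img'],cv2.COLOR_RGB2HSV); bl=cv2.inRange(hsv,(105,120,80),(135,255,255))
    n,l,s,cc=cv2.connectedComponentsWithStats(bl); o=manip.get_obs(); t=np.array(o['tcp_pos'])
    print('t',o['time_s'],'tcp',np.round(t*1000),'rot',np.round(o['tcp_rot'],3))
    for i in range(1,n):
        if s[i,4]>15:
            p=onz(d,*cc[i],.13)
            if p[0]<.75 and p[1]>-.5: print(np.round(cc[i]),s[i,4],np.round(p*1000),'z.106:',np.round(1000*onz(d,*cc[i],.106)),'move',np.round((p-t)*1000)[:2])
if __name__=='__main__': caps()
E
python3 -m pendant '[[45,[0,0,0],[0,0,0]],[45,[0,0,0],[0,0,0]],[45,[0,0,0],[0,0,0]],[45,[0,0,30],[0,0,0]],[45,[0,0,65],[0,0,0]],[45,[0,0,95],[0,0,0]],[45,[0,0,95],[0,0,0]],[60,[-60,100,95],[0,0,0.4]],[60,[-100,180,95],[0,0,0.8]],[60,[-100,200,95],[0,0,1.0]],[60,[-100,200,95],[0,0,1.0]],[60,[-100,200,95],[0,0,1.0]]]'; python3 caps.py
```

```text
time_s: 8.55
tcp_pos: [0.5751, -0.0396, 0.3734]
tcp_rot: [3.141, 0.0, -2.967]
wrist_force: [0.6, 1.2, -0.3]
width: 0.704
finger_force: 0.0
t 8.6 tcp [574. -34. 375.] rot [ 3.139e+00  3.000e-03 -2.954e+00]
[230. 238.] 42 [460. 244. 130.] z.106: [459. 245. 106.] move [-114.  278.]
```

```bash
python3 -m pendant '[[70,[-20,40,0],[0,0,0.12]],[70,[-113,273,-100],[0,0,0.94]],[70,[-113,273,-100],[0,0,0.94]],[70,[-113,273,-100],[0,0,0.94]],[70,[-113,273,-100],[0,0,0.94]],[70,[-113,273,-100],[0,0,0.94]],[70,[-113,273,-100],[0,0,0.94]],[70,[-113,273,-100],[0,0,0.94]],[70,[-113,273,-100],[0,0,0.94]],[70,[-113,273,-145],[0,0,0.94]],[70,[-113,273,-145],[0,0,0.94]],[70,[-113,273,-145],[0,0,0.94]]]'
python3 - <<'E'
from h import *
from caps import caps
caps()
d=cap('side'); s=d['img'][150:255,215:345]
cv2.imwrite('pics/a5.png',cv2.resize(s,(650,525),interpolation=2)[:,:,::-1])
E
```

```text
time_s: 9.6
tcp_pos: [0.4627, 0.231, 0.2264]
tcp_rot: [3.14, -0.004, -2.033]
wrist_force: [0.8, 0.9, 0.4]
width: 0.822
finger_force: 0.0
t 9.65 tcp [464. 231. 229.] rot [-3.141e+00 -1.000e-03 -2.033e+00]
[241. 211.] 53 [556. 203. 130.] z.106: [557. 203. 106.] move [ 93. -29.]
[265. 222.] 52 [516. 116. 130.] z.106: [516. 116. 106.] move [  52. -115.]
[256. 244.] 54 [434. 148. 130.] z.106: [433. 148. 106.] move [-30. -83.]
```

View pics/a5.png

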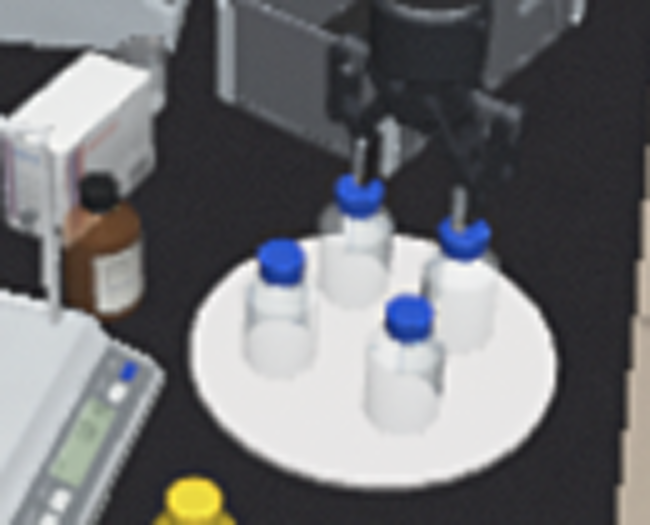

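The side view shows the open fingers still behind the nearest bottle (410,320), and nothing has shifted. I'll correct by (-3,+10), descend on bottle C and grip its cap.

```bash
python3 -m pendant '[[62,[-3,10,0],[0,0,0]],[62,[-3,10,-35],[0,0,0]],[62,[-3,10,-70],[0,0,0]],[62,[-3,10,-90],[0,0,0]],[62,[-3,10,-96],[0,0,0]],[62,[-3,10,-96],[0,0,0]],[25,[-3,10,-96],[0,0,0]],[25,[-3,10,-96],[0,0,0]],[25,[-3,10,-96],[0,0,0]],[25,[-3,10,-96],[0,0,0]],[25,[-3,10,-96],[0,0,0]],[25,[-3,10,-96],[0,0,0]]]' 70
python3 -m pendant '[[25,[0,0,0],[0,0,0]],[25,[0,0,20],[0,0,0]],[25,[0,0,50],[0,0,0]],[25,[0,0,90],[0,0,0]],[25,[0,0,130],[0,0,0]],[25,[0,0,150],[0,0,0]],[25,[0,0,150],[0,0,0]]]'
python3 caps.py
```

```text
time_s: 10.7
tcp_pos: [0.4619, 0.2427, 0.1353]
tcp_rot: [-3.139, 0.005, -2.033]
wrist_force: [-0.3, -0.6, 6.6]
width: 0.376
finger_force: 69.1
time_s: 11.28
tcp_pos: [0.4619, 0.2423, 0.2886]
tcp_rot: [-3.138, 0.008, -2.033]
wrist_force: [0.4, 0.0, -3.7]
width: 0.37
finger_force: 71.1
t 11.3333 tcp [461. 242. 285.] rot [-3.141  0.005 -2.033]
[241. 211.] 52 [557. 203. 130.] z.106: [557. 203. 106.] move [ 95. -40.]
[265. 222.] 53 [516. 116. 130.] z.106: [516. 115. 106.] move [  54. -126.]
[256. 244.] 54 [434. 148. 130.] z.106: [433. 148. 106.] move [-27. -94.]
```

```bash
python3 -m pendant '[[25,[2,-30,0],[0,0,0]],[25,[5,-70,0],[0,0,0]],[25,[8,-111,0],[0,0,0]],[25,[10,-152,0],[0,0,0]],[25,[12,-193,0],[0,0,0]],[25,[14,-234,0],[0,0,0]],[25,[15,-275,0],[0,0,0]],[25,[16,-316,0],[0,0,0]],[25,[17,-357,0],[0,0,0]],[25,[17,-398,0],[0,0,0]],[25,[17,-439,0],[0,0,0]],[25,[17,-480,0],[0,0,0]]]'
python3 -m pendant '[[25,[0,-40,0],[0,0,0]],[25,[0,-75,0],[0,0,0]],[25,[0,-100,0],[0,0,0]],[25,[0,-100,0],[0,0,0]],[25,[0,-100,0],[0,0,0]],[25,[0,-100,0],[0,0,0]]]'
python3 - <<'E'
from h import *
from caps import caps
caps()
d=cap('side'); s=d['img'][75:185,215:345]
cv2.imwrite('pics/a6.png',cv2.resize(s,(650,550),interpolation=2)[:,:,::-1])
E
```

```text
time_s: 12.33
tcp_pos: [0.4767, -0.2397, 0.2795]
tcp_rot: [3.138, 0.0, -2.033]
wrist_force: [2.2, 0.6, -5.5]
width: 0.376
finger_force: 71.0
time_s: 12.83
tcp_pos: [0.4773, -0.3377, 0.2798]
tcp_rot: [3.138, 0.001, -2.033]
wrist_force: [0.3, 0.4, -4.8]
width: 0.373
finger_force: 71.3
t 12.8833 tcp [ 478. -337.  281.] rot [ 3.139  0.    -2.032]
[241. 211.] 52 [557. 203. 130.] z.106: [557. 203. 106.] move [ 79. 540.]
[265. 222.] 53 [516. 116. 130.] z.106: [516. 115. 106.] move [ 38. 453.]
[256. 244.] 54 [434. 148. 130.] z.106: [433. 148. 106.] move [-43. 485.]
```

View pics/a6.png

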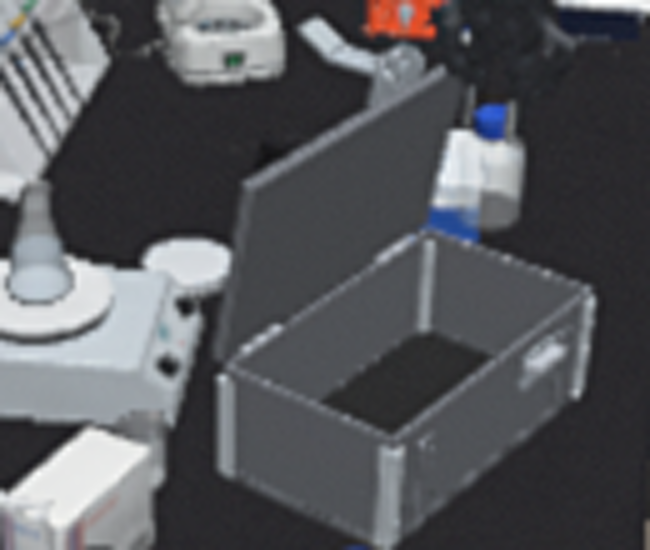

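The bottle hangs upright at (495,165) over the right end of the case. I'll lower it.

```bash
python3 -m pendant '[[25,[0,0,-35],[0,0,0]],[25,[0,0,-75],[0,0,0]],[25,[0,0,-115],[0,0,0]],[25,[0,0,-145],[0,0,0]],[25,[0,0,-158],[0,0,0]],[25,[0,0,-164],[0,0,0]],[25,[0,0,-167],[0,0,0]],[25,[0,0,-167],[0,0,0]],[25,[0,0,-167],[0,0,0]]]'
```

```text
time_s: 13.68
tcp_pos: [0.4789, -0.3386, 0.1178]
tcp_rot: [-3.138, -0.0, -2.032]
wrist_force: [-0.2, -0.5, -5.1]
width: 0.374
finger_force: 73.9
```

Not touching yet (foot at about 0.012); go down another 6 mm, then release.

```bash
python3 -m pendant '[[25,[0,0,-2],[0,0,0]],[25,[0,0,-4],[0,0,0]],[25,[0,0,-5],[0,0,0]],[25,[0,0,-5],[0,0,0]]]'; python3 -m pendant '[[55,[0,0,-5],[0,0,0]],[55,[0,0,-5],[0,0,0]],[55,[0,0,-5],[0,0,0]],[55,[0,0,-5],[0,0,0]],[55,[0,0,25],[0,0,0]],[55,[0,0,60],[0,0,0]],[55,[0,0,100],[0,0,0]],[55,[0,0,140],[0,0,0]],[55,[0,0,175],[0,0,0]],[55,[0,0,175],[0,0,0]],[62,[-20,35,175],[0,0,0]],[62,[-32,75,175],[0,0,0]]]'; python3 caps.py
```

```text
time_s: 14.02
tcp_pos: [0.4781, -0.3385, 0.1115]
tcp_rot: [-3.14, -0.0, -2.033]
wrist_force: [-0.6, 0.5, 0.5]
width: 0.376
finger_force: 74.7
time_s: 15.02
tcp_pos: [0.4452, -0.2637, 0.2836]
tcp_rot: [3.138, -0.001, -2.036]
wrist_force: [1.5, 1.4, 1.1]
width: 0.726
finger_force: 0.0
t 15.0667 tcp [ 444. -258.  285.] rot [ 3.141e+00  2.000e-03 -2.032e+00]
[241. 211.] 52 [557. 203. 130.] z.106: [557. 203. 106.] move [113. 461.]
[265. 222.] 53 [516. 116. 130.] z.106: [516. 115. 106.] move [ 72. 374.]
[256. 244.] 54 [434. 148. 130.] z.106: [433. 148. 106.] move [-10. 406.]
```

```bash
python3 -m pendant '[[62,[-1,41,0],[0,0,0]],[62,[-2,82,0],[0,0,0]],[62,[-3,123,0],[0,0,0]],[62,[-4,164,0],[0,0,0]],[62,[-5,205,0],[0,0,0]],[62,[-6,246,0],[0,0,0]],[62,[-7,287,0],[0,0,0]],[62,[-8,328,0],[0,0,0]],[62,[-10,369,0],[0,0,0]],[62,[-12,400,0],[0,0,0]],[62,[-12,411,-20],[0,0,0]],[62,[-12,411,-50],[0,0,0]]]'; python3 caps.py
```

```text
time_s: 16.07
tcp_pos: [0.4345, 0.1508, 0.2374]
tcp_rot: [-3.139, 0.005, -2.029]
wrist_force: [0.2, 0.4, -0.3]
width: 0.73
finger_force: 0.0
t 16.1167 tcp [432. 149. 229.] rot [ 3.136 -0.005 -2.03 ]
[241. 211.] 52 [557. 203. 130.] z.106: [557. 203. 106.] move [125.  54.]
[265. 222.] 53 [516. 116. 130.] z.106: [516. 115. 106.] move [ 84. -33.]
[388. 230.] 91 [ 477. -333.  130.] z.106: [ 476. -340.  106.] move [  45. -482.]
```

```bash
python3 -m pendant '[[62,[0,-1,-35],[0,0,0]],[62,[0,-1,-70],[0,0,0]],[62,[0,-1,-90],[0,0,0]],[62,[0,-1,-98],[0,0,0]],[62,[0,-1,-98],[0,0,0]],[25,[0,-1,-98],[0,0,0]],[25,[0,-1,-98],[0,0,0]],[25,[0,-1,-98],[0,0,0]],[25,[0,-1,-98],[0,0,0]],[25,[0,-1,-98],[0,0,0]],[25,[0,-1,-98],[0,0,0]]]' 70
python3 -m pendant '[[25,[0,0,20],[0,0,0]],[25,[0,0,50],[0,0,0]],[25,[0,0,90],[0,0,0]],[25,[0,0,130],[0,0,0]],[25,[0,0,150],[0,0,0]],[25,[6,-35,150],[0,0,0]],[25,[14,-75,150],[0,0,0]],[25,[22,-115,150],[0,0,0]],[25,[30,-155,150],[0,0,0]],[25,[38,-195,150],[0,0,0]],[25,[46,-235,150],[0,0,0]],[25,[54,-275,150],[0,0,0]]]'
python3 caps.py
```

```text
time_s: 17.03
tcp_pos: [0.4348, 0.1471, 0.14]
tcp_rot: [-3.139, 0.003, -2.033]
wrist_force: [-0.9, -0.2, 6.9]
width: 0.372
finger_force: 69.2
time_s: 18.03
tcp_pos: [0.4875, -0.1301, 0.2871]
tcp_rot: [3.141, 0.001, -2.033]
wrist_force: [1.4, 0.8, -3.6]
width: 0.369
finger_force: 70.7
t 18.0833 tcp [ 488. -136.  287.] rot [ 3.141e+00 -3.000e-03 -2.038e+00]
[241. 211.] 55 [556. 203. 130.] z.106: [556. 204. 106.] move [ 68. 340.]
[265. 222.] 53 [516. 116. 130.] z.106: [516. 116. 106.] move [ 28. 253.]
[392. 230.] 23 [ 477. -346.  130.] z.106: [ 476. -353.  106.] move [ -11. -209.]
```

```bash
python3 -m pendant '[[25,[7,-40,0],[0,0,0]],[25,[12,-80,0],[0,0,0]],[25,[17,-120,0],[0,0,0]],[25,[21,-147,0],[0,0,0]],[25,[21,-147,0],[0,0,0]],[25,[21,-147,0],[0,0,0]],[25,[21,-147,-40],[0,0,0]],[25,[21,-147,-80],[0,0,0]],[25,[21,-147,-120],[0,0,0]],[25,[21,-147,-150],[0,0,0]],[25,[21,-147,-164],[0,0,0]],[25,[21,-147,-164],[0,0,0]]]'; python3 -m pendant '[[25,[0,0,-2],[0,0,0]],[25,[0,0,-5],[0,0,0]],[25,[0,0,-7],[0,0,0]],[25,[0,0,-7],[0,0,0]]]'
```

```text
time_s: 19.08
tcp_pos: [0.5073, -0.2736, 0.1196]
tcp_rot: [3.136, -0.0, -2.032]
wrist_force: [-0.1, -0.0, -3.8]
width: 0.372
finger_force: 71.5
time_s: 19.42
tcp_pos: [0.509, -0.275, 0.1168]
tcp_rot: [-3.141, 0.001, -2.033]
wrist_force: [-1.0, -1.2, -4.7]
width: 0.367
finger_force: 71.5
```

```bash
python3 -m pendant '[[25,[0,0,-2],[0,0,0]],[25,[0,0,-4],[0,0,0]],[25,[0,0,-4],[0,0,0]]]'; python3 -m pendant '[[50,[0,0,0],[0,0,0]],[50,[0,0,0],[0,0,0]],[50,[0,0,0],[0,0,0]],[55,[0,0,20],[0,0,0]],[55,[0,0,60],[0,0,0]],[55,[0,0,100],[0,0,0]],[55,[0,0,140],[0,0,0]],[55,[0,0,175],[0,0,0]],[55,[0,0,175],[0,0,0]],[62,[-5,35,175],[0,0,0]],[62,[-5,75,175],[0,0,0]],[62,[-5,116,175],[0,0,0]]]'; python3 caps.py
```

```text
time_s: 19.67
tcp_pos: [0.5095, -0.2758, 0.1164]
tcp_rot: [-3.138, -0.001, -2.032]
wrist_force: [-4.4, 4.4, 11.5]
width: 0.371
finger_force: 73.2
time_s: 20.67
tcp_pos: [0.5034, -0.1588, 0.2872]
tcp_rot: [-3.141, 0.0, -2.035]
wrist_force: [1.6, 1.6, 0.0]
width: 0.722
finger_force: 0.0
t 20.7167 tcp [ 504. -153.  288.] rot [-3.141e+00  3.000e-03 -2.030e+00]
[241. 211.] 53 [556. 203. 130.] z.106: [556. 204. 106.] move [ 52. 356.]
[265. 222.] 53 [516. 116. 130.] z.106: [516. 116. 106.] move [ 12. 269.]
```

```bash
python3 -m pendant '[[62,[2,40,0],[0,0,0]],[62,[4,80,0],[0,0,0]],[62,[6,120,0],[0,0,0]],[62,[8,160,0],[0,0,0]],[62,[10,200,0],[0,0,0]],[62,[12,240,0],[0,0,0]],[62,[12,275,0],[0,0,0]],[62,[12,275,-30],[0,0,0]],[62,[12,275,-50],[0,0,0]],[62,[12,275,-50],[0,0,0]]]'; python3 caps.py
```

```text
time_s: 21.55
tcp_pos: [0.5141, 0.1162, 0.2323]
tcp_rot: [3.136, -0.005, -2.031]
wrist_force: [0.4, 0.1, -0.9]
width: 0.731
finger_force: 0.0
t 21.6 tcp [515. 116. 235.] rot [ 3.139 -0.004 -2.032]
[241. 211.] 52 [556. 203. 130.] z.106: [556. 204. 106.] move [41. 88.]
[369. 221.] 88 [ 511. -265.  130.] z.106: [ 510. -271.  106.] move [  -4. -380.]
[388. 230.] 90 [ 477. -333.  130.] z.106: [ 476. -340.  106.] move [ -38. -448.]
```

```bash
python3 -m pendant '[[62,[0,0,-35],[0,0,0]],[62,[0,0,-70],[0,0,0]],[62,[0,0,-90],[0,0,0]],[62,[0,0,-101],[0,0,0]],[62,[0,0,-101],[0,0,0]],[25,[0,0,-101],[0,0,0]],[25,[0,0,-101],[0,0,0]],[25,[0,0,-101],[0,0,0]],[25,[0,0,-101],[0,0,0]],[25,[0,0,-101],[0,0,0]],[25,[0,0,-101],[0,0,0]]]' 70
python3 -m pendant '[[25,[0,0,20],[0,0,0]],[25,[0,0,50],[0,0,0]],[25,[0,0,90],[0,0,0]],[25,[0,0,130],[0,0,0]],[25,[0,0,150],[0,0,0]],[25,[3,-35,150],[0,0,0]],[25,[6,-75,150],[0,0,0]],[25,[9,-115,150],[0,0,0]],[25,[12,-155,150],[0,0,0]],[25,[15,-195,150],[0,0,0]],[25,[18,-235,150],[0,0,0]],[25,[21,-275,150],[0,0,0]]]'
python3 caps.py
```

```text
time_s: 22.52
tcp_pos: [0.5171, 0.1162, 0.1394]
tcp_rot: [-3.138, 0.004, -2.032]
wrist_force: [-1.0, 0.6, 6.7]
width: 0.373
finger_force: 69.2
time_s: 23.52
tcp_pos: [0.5363, -0.161, 0.2863]
tcp_rot: [3.141, 0.001, -2.032]
wrist_force: [2.1, 1.1, -3.6]
width: 0.368
finger_force: 70.4
t 23.5667 tcp [ 536. -167.  286.] rot [ 3.141e+00 -3.000e-03 -2.038e+00]
[241. 211.] 54 [556. 203. 130.] z.106: [557. 204. 106.] move [ 20. 371.]
[389. 232.] 49 [ 470. -335.  130.] z.106: [ 469. -342.  106.] move [ -66. -168.]
```

```bash
python3 -m pendant '[[25,[3,-30,0],[0,0,0]],[25,[3,-52,0],[0,0,0]],[25,[3,-52,0],[0,0,0]],[25,[3,-52,0],[0,0,0]],[25,[3,-52,-40],[0,0,0]],[25,[3,-52,-80],[0,0,0]],[25,[3,-52,-120],[0,0,0]],[25,[3,-52,-150],[0,0,0]],[25,[3,-52,-166],[0,0,0]],[25,[3,-52,-171],[0,0,0]],[25,[3,-52,-173],[0,0,0]],[25,[3,-52,-174],[0,0,0]]]'
```

```text
time_s: 24.57
tcp_pos: [0.5396, -0.2107, 0.1136]
tcp_rot: [3.141, -0.001, -2.032]
wrist_force: [-5.2, 2.4, 7.1]
width: 0.369
finger_force: 78.3
```

Touching the floor: release, rise and go for the last one, A (0.556, 0.203).

```bash
python3 -m pendant '[[50,[0,0,0],[0,0,0]],[50,[0,0,0],[0,0,0]],[50,[0,0,0],[0,0,0]],[55,[0,0,20],[0,0,0]],[55,[0,0,60],[0,0,0]],[55,[0,0,100],[0,0,0]],[55,[0,0,140],[0,0,0]],[55,[0,0,175],[0,0,0]],[55,[0,0,175],[0,0,0]],[62,[2,35,175],[0,0,0]],[62,[4,75,175],[0,0,0]],[62,[6,115,175],[0,0,0]]]'; python3 -m pendant '[[62,[2,40,0],[0,0,0]],[62,[4,80,0],[0,0,0]],[62,[6,120,0],[0,0,0]],[62,[8,160,0],[0,0,0]],[62,[10,200,0],[0,0,0]],[62,[10,240,0],[0,0,0]],[62,[10,280,0],[0,0,0]],[62,[10,300,-30],[0,0,0]],[62,[10,300,-50],[0,0,0]],[62,[10,300,-50],[0,0,0]]]'; python3 caps.py
```

```text
time_s: 25.57
tcp_pos: [0.5458, -0.0954, 0.2876]
tcp_rot: [-3.141, 0.001, -2.035]
wrist_force: [1.5, -0.1, 0.8]
width: 0.723
finger_force: 0.0
time_s: 26.4
tcp_pos: [0.554, 0.205, 0.2318]
tcp_rot: [3.136, -0.006, -2.03]
wrist_force: [-0.1, -0.3, -1.4]
width: 0.729
finger_force: 0.0
t 26.45 tcp [555. 204. 235.] rot [ 3.139 -0.004 -2.032]
[352. 214.] 86 [ 537. -203.  130.] z.106: [ 538. -209.  106.] move [ -17. -407.]
[369. 221.] 89 [ 510. -265.  130.] z.106: [ 510. -271.  106.] move [ -44. -469.]
[388. 230.] 90 [ 477. -333.  130.] z.106: [ 476. -340.  106.] move [ -78. -537.]
```

```bash
python3 -m pendant '[[62,[0,-1,-35],[0,0,0]],[62,[0,-1,-70],[0,0,0]],[62,[0,-1,-90],[0,0,0]],[62,[0,-1,-101],[0,0,0]],[62,[0,-1,-101],[0,0,0]],[25,[0,-1,-101],[0,0,0]],[25,[0,-1,-101],[0,0,0]],[25,[0,-1,-101],[0,0,0]],[25,[0,-1,-101],[0,0,0]],[25,[0,-1,-101],[0,0,0]],[25,[0,-1,-101],[0,0,0]]]' 70
python3 -m pendant '[[25,[0,0,20],[0,0,0]],[25,[0,0,50],[0,0,0]],[25,[0,0,90],[0,0,0]],[25,[0,0,130],[0,0,0]],[25,[0,0,150],[0,0,0]],[25,[3,-35,150],[0,0,0]],[25,[6,-75,150],[0,0,0]],[25,[9,-115,150],[0,0,0]],[25,[12,-155,150],[0,0,0]],[25,[15,-195,150],[0,0,0]],[25,[15,-235,150],[0,0,0]],[25,[15,-275,150],[0,0,0]]]'
python3 caps.py
```

```text
time_s: 27.37
tcp_pos: [0.557, 0.2031, 0.1396]
tcp_rot: [-3.138, 0.004, -2.033]
wrist_force: [-1.0, 0.1, 6.5]
width: 0.372
finger_force: 69.3
time_s: 28.37
tcp_pos: [0.5703, -0.0739, 0.2861]
tcp_rot: [3.141, 0.0, -2.032]
wrist_force: [0.4, 0.5, -4.0]
width: 0.373
finger_force: 70.4
t 28.4167 tcp [570. -80. 287.] rot [-3.142e+00 -3.000e-03 -2.038e+00]
[369. 221.] 88 [ 510. -265.  130.] z.106: [ 510. -271.  106.] move [ -59. -185.]
[388. 230.] 90 [ 477. -333.  130.] z.106: [ 476. -340.  106.] move [ -93. -252.]
```

```bash
python3 -m pendant '[[25,[0,-40,0],[0,0,0]],[25,[0,-76,0],[0,0,0]],[25,[0,-76,0],[0,0,0]],[25,[0,-76,0],[0,0,0]],[25,[0,-76,-40],[0,0,0]],[25,[0,-76,-80],[0,0,0]],[25,[0,-76,-120],[0,0,0]],[25,[0,-76,-150],[0,0,0]],[25,[0,-76,-166],[0,0,0]],[25,[0,-76,-171],[0,0,0]],[25,[0,-76,-173],[0,0,0]],[25,[0,-76,-174],[0,0,0]]]'
```

```text
time_s: 29.42
tcp_pos: [0.5699, -0.1475, 0.1142]
tcp_rot: [3.14, -0.002, -2.031]
wrist_force: [-9.1, 2.6, 12.8]
width: 0.368
finger_force: 78.9
```

```bash
python3 -m pendant '[[50,[0,0,0],[0,0,0]],[50,[0,0,0],[0,0,0]],[50,[0,0,0],[0,0,0]],[50,[0,0,20],[0,0,0]],[50,[0,0,60],[0,0,0]],[50,[0,0,100],[0,0,0]],[50,[0,0,140],[0,0,0]],[50,[0,0,175],[0,0,0]],[50,[0,30,215],[0,0,0]],[50,[0,70,250],[0,0,-0.12]],[50,[0,110,270],[0,0,-0.24]],[50,[0,150,270],[0,0,-0.36]]]'; python3 -m pendant '[[50,[0,40,0],[0,0,-0.12]],[50,[0,80,0],[0,0,-0.24]],[50,[0,120,0],[0,0,-0.36]],[50,[0,120,0],[0,0,-0.48]],[50,[0,120,0],[0,0,-0.6]],[50,[0,120,0],[0,0,-0.72]],[50,[0,120,0],[0,0,-0.84]],[50,[0,120,0],[0,0,-0.96]],[50,[0,120,0],[0,0,-1.08]],[50,[0,120,0],[0,0,-1.21]],[50,[0,120,0],[0,0,-1.21]]]'
python3 - <<'E'
from h import *
from caps import caps
caps()
t=cap('top')['img'][150:280,200:425]; s=cap('side')['img'][75:185,215:345]
cv2.imwrite('pics/a7.png',cv2.hconcat([cv2.resize(t,(450,260),interpolation=2),cv2.resize(s,(307,260),interpolation=2)])[:,:,::-1])
E
```

```text
time_s: 30.42
tcp_pos: [0.571, -0.018, 0.3832]
tcp_rot: [-3.137, 0.005, -2.394]
wrist_force: [0.1, 1.0, -0.2]
width: 0.589
finger_force: 0.0
time_s: 31.33
tcp_pos: [0.5709, 0.1017, 0.3785]
tcp_rot: [3.141, 0.0, 2.682]
wrist_force: [-0.1, -0.1, 0.7]
width: 0.587
finger_force: 0.0
t 31.3833 tcp [571. 102. 378.] rot [3.141 0.    2.689]
[334. 206.] 80 [ 568. -137.  130.] z.106: [ 569. -141.  106.] move [  -3. -239.]
[352. 214.] 85 [ 538. -203.  130.] z.106: [ 538. -209.  106.] move [ -33. -305.]
[369. 221.] 89 [ 510. -265.  130.] z.106: [ 510. -271.  106.] move [ -60. -367.]
[388. 230.] 91 [ 477. -333.  130.] z.106: [ 476. -340.  106.] move [ -94. -434.]
```

View pics/a7.png

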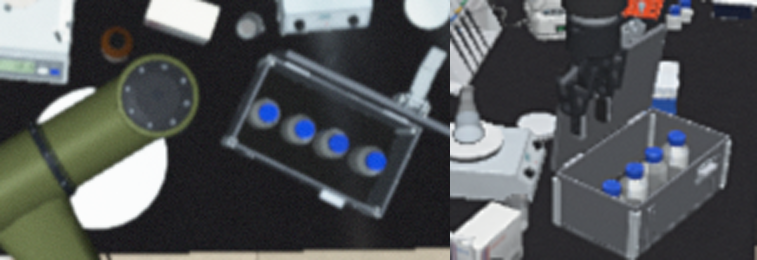

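All four blue-capped bottles stand inside the case, at top-crop pixels (267,112), (302,128), (336,143) and (374,160). The lever is still out and the lid is open. I'll go back to the handle.

```bash
python3 -m pendant '[[50,[12,-40,0],[0,0,0]],[50,[24,-80,0],[0,0,0]],[50,[36,-119,0],[0,0,0]],[50,[48,-158,0],[0,0,0]],[50,[60,-197,0],[0,0,0]],[50,[72,-236,0],[0,0,0]],[50,[84,-275,0],[0,0,0]],[50,[95,-310,0],[0,0,0]],[50,[99,-329,0],[0,0,0]],[50,[99,-329,0],[0,0,0]],[50,[99,-329,-25],[0,0,0]],[50,[99,-329,-50],[0,0,0]]]'
python3 - <<'E'
from h import *
o=manip.get_obs();print(o['tcp_pos'],o['tcp_rot'])
s=cap('side')['img'][60:160,215:325]
cv2.imwrite('pics/a8.png',cv2.resize(s,(550,500),interpolation=2)[:,:,::-1])
E
```

```text
time_s: 32.48
tcp_pos: [0.6703, -0.2283, 0.3291]
tcp_rot: [3.14, 0.004, 2.689]
wrist_force: [0.9, 0.8, -1.3]
width: 0.584
finger_force: 0.0
[ 0.67031504 -0.22827361  0.32913082] [3.14043574 0.00361245 2.68858815]
```

View pics/a8.png

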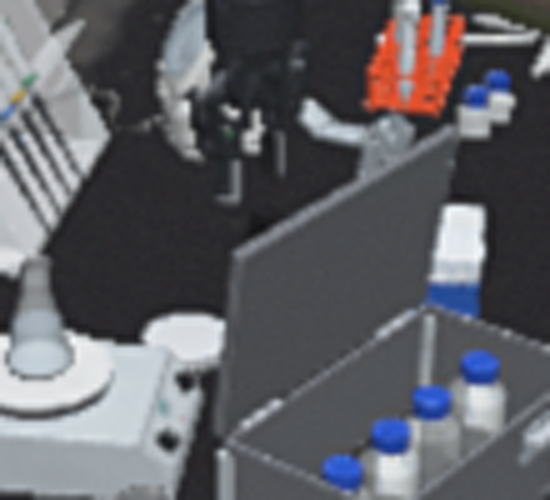

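The open fingers stand over the hidden handle behind the lid, at about (260,210). I'll go down and grip.

```bash
python3 -m pendant '[[50,[0,0,-25],[0,0,0]],[50,[0,0,-45],[0,0,0]],[50,[0,0,-51],[0,0,0]],[50,[0,0,-51],[0,0,0]],[5,[0,0,-51],[0,0,0]],[5,[0,0,-51],[0,0,0]],[5,[0,0,-51],[0,0,0]],[5,[0,0,-51],[0,0,0]],[5,[0,0,-51],[0,0,0]],[5,[0,0,-51],[0,0,0]],[5,[0,0,-51],[0,0,0]]]' 50
```

```text
time_s: 33.45
tcp_pos: [0.67, -0.2282, 0.2796]
tcp_rot: [3.141, 0.003, 2.686]
wrist_force: [-0.9, -1.2, 6.0]
width: 0.154
finger_force: 50.0
```

```bash
python3 -m pendant '[[5,[-5,3,1],[0,0,0]],[5,[-11,5,2],[0,0,0]],[5,[-22,11,3],[0,0,0]],[5,[-33,16,4],[0,0,0]],[5,[-44,22,3],[0,0,0]],[5,[-55,27,1],[0,0,0]],[5,[-66,32,-1],[0,0,0]],[5,[-77,38,-5],[0,0,0]],[5,[-87,43,-10],[0,0,0]],[5,[-97,48,-15],[0,0,0]],[5,[-97,48,-15],[0,0,0]]]'; python3 -m pendant '[[5,[-10,4,-7],[0,0,0]],[5,[-19,9,-14],[0,0,0]],[5,[-27,13,-22],[0,0,0]],[5,[-35,17,-30],[0,0,0]],[5,[-43,21,-40],[0,0,0]],[5,[-49,24,-50],[0,0,0]],[5,[-55,27,-61],[0,0,0]],[5,[-60,29,-72],[0,0,0]],[5,[-63,30,-79],[0,0,0]],[5,[-65,31,-85],[0,0,0]],[5,[-65,31,-85],[0,0,0]]]'
```

```text
time_s: 34.37
tcp_pos: [0.5724, -0.1791, 0.2631]
tcp_rot: [3.14, 0.002, 2.687]
wrist_force: [-0.7, 2.0, 2.2]
width: 0.15
finger_force: 50.5
time_s: 35.28
tcp_pos: [0.5077, -0.1465, 0.1771]
tcp_rot: [3.138, -0.002, 2.688]
wrist_force: [-2.8, 8.8, 2.2]
width: 0.15
finger_force: 49.7
```

```bash
python3 -m pendant '[[5,[0,0,-3],[0,0,0]],[5,[-1,0,-6],[0,0,0]],[5,[-1,0,-9],[0,0,0]],[5,[-1,0,-11],[0,0,0]],[5,[-1,0,-13],[0,0,0]],[5,[-1,0,-13],[0,0,0]],[5,[-1,0,-13],[0,0,0]]]'
```

```text
time_s: 35.87
tcp_pos: [0.5052, -0.1453, 0.164]
tcp_rot: [3.138, -0.007, 2.688]
wrist_force: [-13.5, 17.7, 8.5]
width: 0.153
finger_force: 50.9
```

```bash
python3 -m pendant '[[5,[0,0,-2],[0,0,0]],[5,[0,0,-4],[0,0,0]],[5,[0,0,-4],[0,0,0]],[5,[0,0,-4],[0,0,0]]]'; python3 -m pendant '[[45,[0,0,0],[0,0,0]],[45,[0,0,0],[0,0,0]],[45,[0,0,0],[0,0,0]],[45,[0,0,0],[0,0,0]],[45,[0,0,20],[0,0,0]],[45,[0,0,50],[0,0,0]],[45,[0,0,90],[0,0,0]],[45,[0,0,130],[0,0,0]],[45,[0,0,160],[0,0,0]],[45,[0,40,160],[0,0,0]],[45,[0,80,160],[0,0,0]],[45,[0,120,160],[0,0,0]]]'; python3 -m pendant '[[45,[0,40,0],[0,0,0]],[45,[0,80,0],[0,0,0]],[45,[0,120,0],[0,0,0]],[45,[0,150,0],[0,0,0]],[45,[0,150,0],[0,0,0]]]'
python3 - <<'E'
from h import *
t=cap('top')['img'][165:270,300:425]; s=cap('side')['img'][85:185,225:345]
cv2.imwrite('pics/a9.png',cv2.hconcat([cv2.resize(t,(390,328),interpolation=2),cv2.resize(s,(400,328),interpolation=2)])[:,:,::-1])
E
```

```text
time_s: 36.2
tcp_pos: [0.5051, -0.1453, 0.1606]
tcp_rot: [3.138, -0.007, 2.688]
wrist_force: [-15.8, 19.7, 13.0]
width: 0.154
finger_force: 51.6
time_s: 37.2
tcp_pos: [0.5067, -0.0279, 0.3207]
tcp_rot: [3.141, 0.0, 2.684]
wrist_force: [0.7, 0.3, -0.1]
width: 0.528
finger_force: 0.0
time_s: 37.62
tcp_pos: [0.5065, 0.1257, 0.3189]
tcp_rot: [-3.141, -0.002, 2.691]
wrist_force: [-0.2, -0.4, -0.1]
width: 0.529
finger_force: 0.0
```

View pics/a9.png

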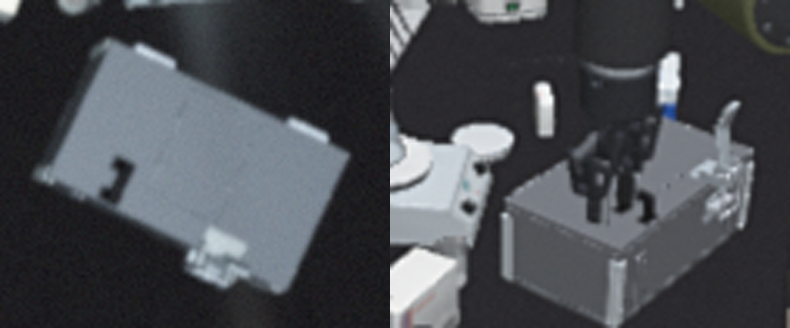

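The lid looks shut in both views, and the lever stands up at (730,125) in the side crop. I'll check the lid's front edge against the first side picture.

Run:
```python
from h import *
a=cv2.imread('pics/top0.png',0).astype(np.float32); b=cv2.cvtColor(cap('top')['img'],cv2.COLOR_RGB2GRAY).astype(np.float32)
# local shifts between first (shut) and now; handle, whole left half of lid, hinge as control
for n,(r0,r1,c0,c1) in dict(handle=(208,236,322,348),leftedge=(172,235,308,355),control=(60,170,330,420)).items():
    print(n,cv2.phaseCorrelate(a[r0:r1,c0:c1].copy(),b[r0:r1,c0:c1].copy(),cv2.createHanningWindow((c1-c0,r1-r0),cv2.CV_32F)))
```

```text
handle ((0.7145263223093554, 0.1559771509003376), 0.9911121792263455)
leftedge ((0.0578804375804296, -0.12596254404523677), 1.0642026752854388)
control ((0.05645727260849043, -0.034970568401604396), 0.9279405355453492)
```

The left edge matches, but the handle's shift is ambiguous. I'll press the lid down gently with closed fingers to be sure.

```bash
python3 -m pendant '[[0,[-4,-40,0],[0,0,0]],[0,[-8,-80,0],[0,0,0]],[0,[-12,-120,0],[0,0,0]],[0,[-16,-160,0],[0,0,0]],[0,[-20,-200,0],[0,0,0]],[0,[-24,-240,0],[0,0,0]],[0,[-28,-280,0],[0,0,0]],[0,[-30,-312,0],[0,0,0]],[0,[-30,-312,-40],[0,0,0]],[0,[-30,-312,-80],[0,0,0]],[0,[-30,-312,-120],[0,0,0]],[0,[-30,-312,-145],[0,0,0]]]' 30; python3 -m pendant '[[0,[0,0,-6],[0,0,0]],[0,[0,0,-12],[0,0,0]],[0,[0,0,-16],[0,0,0]],[0,[0,0,-19],[0,0,0]],[0,[0,0,-21],[0,0,0]],[0,[0,0,-21],[0,0,0]]]'
```

```text
time_s: 38.77
tcp_pos: [0.4746, -0.1919, 0.1709]
tcp_rot: [-3.141, -0.004, 2.683]
wrist_force: [-0.4, 0.5, -0.8]
width: -0.003
finger_force: 0.0
time_s: 39.27
tcp_pos: [0.4772, -0.1906, 0.1551]
tcp_rot: [3.141, 0.001, 2.687]
wrist_force: [0.1, 0.5, -0.6]
width: -0.004
finger_force: 0.0
```

```bash
for i in 1 2; do python3 -m pendant '[[0,[0,0,-2],[0,0,0]],[0,[0,0,-4],[0,0,0]],[0,[0,0,-6],[0,0,0]],[0,[0,0,-6],[0,0,0]]]'; done
```

```text
time_s: 39.6
tcp_pos: [0.4772, -0.1906, 0.1501]
tcp_rot: [3.141, 0.002, 2.687]
wrist_force: [-2.7, 3.3, 8.2]
width: -0.001
finger_force: 4.0
time_s: 39.93
tcp_pos: [0.4772, -0.1907, 0.1498]
tcp_rot: [-3.142, 0.005, 2.688]
wrist_force: [-16.9, 13.3, 34.2]
width: 0.003
finger_force: 17.1
```

Contact at fingertip height 0.125 holds firm at 34 N, so the lid is shut. I'll retreat and hand in.

```bash
python3 -m pendant '[[10,[0,0,20],[0,0,0]],[10,[0,0,60],[0,0,0]],[10,[0,0,100],[0,0,0]],[10,[0,0,140],[0,0,0]],[10,[0,0,175],[0,0,0]],[10,[0,40,175],[0,0,0]],[10,[0,80,175],[0,0,0]],[10,[0,120,175],[0,0,0]],[10,[0,160,175],[0,0,0]],[10,[0,200,175],[0,0,0]],[10,[0,240,175],[0,0,0]],[10,[0,240,175],[0,0,0]]]'
python3 - <<'E'
from h import *
s=cap('side')['img'][85:185,225:345]
cv2.imwrite('pics/a10.png',cv2.resize(s,(480,400),interpolation=2)[:,:,::-1])
E
```

```text
time_s: 40.93
tcp_pos: [0.4764, 0.0549, 0.3165]
tcp_rot: [3.141, -0.001, 2.693]
wrist_force: [-0.4, -1.2, -0.8]
width: 0.116
finger_force: 0.0
```

View pics/a10.png

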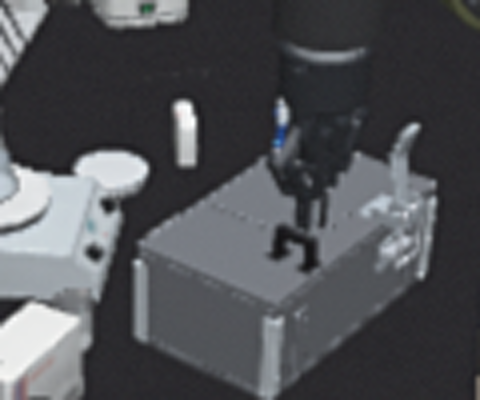

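The lid is shut, the lever stands upright at (405,155), and the gripper is clear of everything.

```bash
python3 -c "
from plant import manip
print(manip.sign_off())"
```

```text
the job is handed in; nothing more can be done
None
```

The job is handed in: the latch is undone with its lever standing up, all four bottles stand upright in the case, and the lid is fully shut (pressed firm at 34 N); the brown bottle, carton and tape roll were never touched, and no verdict came back at hand-in.

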